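# Load the top blank from the stack into the laser-marking fixture

## Task

Slide the top aluminium blank sideways off its stack onto the white bed of the marking fixture, without lifting it and without shifting the blanks beneath it. Push it on between the rails, past the sprung jaw, and press it home squarely against the pad of the steel end stop with a firm push of about 16 N that you keep up for a moment (never more than 25 N on the stop); then let go and leave it there, and leave the other things on the table alone.

Things in the scene. Friction and masses are not known exactly. Their poses are not given: they have to be found in the camera images.
- fixture: Fixed marking fixture, 310 x 100 mm. Origin on the table under mid-width; +x is the loading direction (stack towards stop), +y left of it, z up. A dark base plate 12 mm thick spans x = -145 to 165 mm; the stack stands on its -x end, centred near x = -75 mm. From x = 0 to 165 mm stands the white bed, its flat top 40 mm above the table, 2 mm lower than the top blank's underside.
- mouth (a point): Middle of the bed's near edge, at the bed's top (fixture x = 0). From here two rails 7 mm high run along the bed: their mouth, about 80 mm wide, narrows over x = 2 to 28 mm to a channel 65 mm wide, from y = -33.5 to +31.5 mm. Between stack and bed is an open gap of about 20 mm.
- jaw_face (a point): Middle of the sprung steel jaw's face, at the bed's top, jaw at rest. The jaw fills a gap in the -y rail from x = 50 to 108 mm of the fixture, slanted nose first, and stands 8 mm into the channel. It gives way sideways, pushing back with 2.5 to 6 N, and holds the blank against the +y rail: the blank slides past with a drag of 2 to 8 N and stays where it is left.
- stop: Steel end stop on the bed: a fixed block 14 mm thick, 56 wide, 14 high, its origin at the bottom middle of its face towards the stack, on the bed's top (x = 138 to 149 mm of the fixture); its x is the fixture's +x. Before that face two screws carry an upright pad, 50 mm wide, 9 high, which the blank must meet: its front stands 7 to 25 mm before the block, differently each time, and does not give.
- blank_top: Top blank of the stack, loose: a plain aluminium plate 110 mm long (its x, along the loading direction), 60 mm wide (y), 10 mm thick, about 0.2 kg. Origin in the centre of its underside, which is 42 mm above the table at the start.
- lead_edge (a point): Middle of the top blank's leading end face (55 mm along its +x from the centre, at half thickness): the face that must meet the stop's pad.
- blank_upper: Second blank from the top, same size, underside 32 mm above the table (top 42 mm); not fastened. Origin in the centre of its underside.
- blank_lower: Third blank from the top, same size, underside 22 mm above the table; not fastened.
- blank_bottom: Lowest blank, same size, underside on the base plate 12 mm above the table; not fastened.
- pipe_stub: Bystander: steel pipe stub 70 mm tall on a flange 90 mm across. Origin under its centre.
- screwdriver: Bystander: a screwdriver lying on the table. Origin under it.
- jar: Bystander: a jar with a lid, 60 mm across, 90 mm tall. Origin under its centre.
There are look-alikes about, which are no part of the job. What is shaped like the blank_top but black, purple or turquoise is not meant.

How it is judged (in metres and radians):
On the way, in this order (a step that is already met when the one before it is completed fails the run):
1. the top blank has left the stack and lies flat on the bed in the channel (x of blank_top in the frame of fixture above 0.043 m and height (world z) of blank_top below 0.044 m and angle between blank_top's own z axis and vertical below 0.06 rad), for 0.1 s.
2. the blank is pressed against the end stop with more than 5 N for 0.3 s (contact force between blank_top and stop above 5 N), for 0.3 s.
At the end, for the whole second after the job is handed in: The top blank lies flat and at rest on the bed between the rails, square within 0.04 rad, its leading face within 2 mm of the end stop's pad; the other three blanks are still stacked within 4 mm of where they were (x of stop_pad_c0 in the frame of blank_top between 0.055 and 0.06 m and y of blank_top in the frame of fixture between -0.005 and 0.005 m and angle between the x axis of blank_top and the x axis of fixture, either way round below 0.04 rad and height (world z) of blank_top between 0.038 and 0.0415 m and angle between blank_top's own z axis and vertical below 0.03 rad and linear speed of blank_top below 0.01 m/s and distance of each of blank_upper, blank_lower, blank_bottom from where it was at the start of the episode below 0.004 m); the robot touches nothing.
It fails at once if the blank is pressed on the stop with more than 25 N (contact force between blank_top and stop above 25 N).
It fails at once if the top blank is lifted more than 10 mm instead of slid (height (world z) of blank_top above 0.052 m).
It fails at once if a blank below is shifted more than 4 mm (distance of any of blank_upper, blank_lower, blank_bottom from where it was at the start of the episode above 0.004 m).
It fails at once if a bystander is moved more than 20 mm (distance of any of pipe_stub, screwdriver, jar from where it was at the start of the episode above 0.02 m).
It also fails if it takes over 42 s, if anything falls off the work surface, if the arm or the gripper's body presses on something with over 40 N, if the wrist force passes 120 N, or if a joint passes its speed limit or range.

## Robot

A 6-joint arm with a two-finger parallel gripper is mounted at the origin on the work surface. World frame = base frame: x ahead of the robot, y to its left, z up, the work surface at z = 0. Lengths are in m, angles in degrees, forces in N, time in s.
With the tool pointing down it reaches from about 0.325 to 1 m from the base axis. Payload 5.1 kg.
Tool frame: the origin (TCP) lies at the very end of the fingers, on their centre line; the grasp point (between the pads) lies 19 mm behind it (grasp_offset is the distance from the TCP to the grasp point, in m); z points along the fingers, y is the direction in which the jaws open and shut (so a half turn about z gives the same grasp; the last joint's range is limited). The gripper opens to 85 mm and grips with 20 to 120 N. Pads are 22 mm wide; open, the fingers measure 114 mm over their backs; the gripper's body (76 mm by 85 mm) begins 54 mm behind the grasp point. The pads swing forward as they close: fully open they stand 13 mm farther back than shut.
Start: joints at [61.329, 7.093, 94.555, -0, 78.352, -4.733], TCP at [0.264, 0.594, 0.231] pointing down, gripper open.
Joint ranges: [-149.61, 149.61], [-58.7, 133.49], [1.44, 155.28], [-77.14, 257.14], [18.33, 153.61], [-166.67, 166.67]. Speed limits (degrees/s): [147.25, 147.25, 180, 180, 180, 180].

## Interface

Orientations are given as a 3x3 rotation matrix whose columns are the frame's x, y, z axes.
In Python, from rig import observe, snapshot, camera_info, hand_in, grasp_offset gives the robot as it stands. The module is installed in compiled form; this text tells all that it offers.
- The arm moves only by the tool apply_moves, never from a script. Its argument "moves" is a list of rows, each an object of numbers: "x", "y", "z": the shift along the tool's x, y, z in m; "wx", "wy", "wz": the turn, a rotation vector about the tool's x, y, z in degrees; "grip": the opening, from 0 (shut) to 1 (fully open). A call has 1 to 10 rows; each row is the pose to reach, as a shift and turn from the pose commanded when the call began, along the tool's axes at that moment; what a row does not reach only later rows make up. A row lasts 1/8 s, in which the tool goes at most 62.5 mm and 10.7 degrees, less where a joint would pass 70% of its speed; a pose out of reach is approached as far as the arm can. A call with a gripper value outside its range is refused whole. The fingers move at their own pace and stop on an object; "grip_force" is the grip in N (left out, the last holds). Time passes only in rows, so rows that repeat a pose let the fingers close. It gives the time, the measured TCP pose, the force and the opening at its end, in the units of the state.
- observe(): the state, without advancing time (a new reading comes with each control period).
- snapshot(name): name is "scene" or "top" or "wrist"; returns the picture (420x560x3 uint8, blue, green, red); there is no depth.
- camera_info(name): a dict with "vfov" (degrees; the focal length in pixels is half the picture's height over the tangent of half this angle, whatever the lens; pixels are square), "cx", "cy" (the principal point, pixels), "view" (4x4, takes a point from world to camera coordinates). Camera axes: x right, y down, z forward; pixel columns grow to the right and rows downward; lengths in m; the calibration is good to about 2 mm. The wrist camera is an equidistant fisheye: a pixel r from the principal point sees the ray r / f radians off the axis. A picture is of the moment at which its call begins: read the wrist's pose just before it. camera_info takes no time and is no camera call; for the wrist camera it gives the pose at the moment of the call.
- hand_in(): hands the job in, once; it reports no verdict.
The state is a dict: "clock": time; "qpos": joint angles; "joint_vel": joint speeds; "joint_efforts": joint torques, N m; "ee_pos": TCP position; "tcp_rot": TCP orientation; "ft_force": force on the tool from outside, world axes, zero at the start; "ft_torque": the same for the moment, N m; "opening": finger opening in m.
Only numpy, scipy, OpenCV 4.12 (cv2) and the standard library are available. Lean on these libraries where they do the work, as an engineer would, in place of code of your own. Each camera call takes 0.05 s, during which the arm holds its last target. There are 200 camera calls.

## Working session

There is one attempt and no reset: what is moved stays moved. The work goes in short steps, Python scripts to look and compute and a tool call to move; the robot and the scene stay as the last step left them, time stands still between calls to the robot, and variables do not carry over. Pictures are saved under pics/ and viewed, about 8 in all and at most 12, crops included, and the job is handed in when it is done.

Besides the shell and the picture viewer there is one more tool, called after "Emit:" as name(argument=value, ...), one argument or row to a line, values as JSON. apply_moves: Moves the arm, as the interface text tells. Its arguments: {"type":"object","properties":{"moves":{"type":"array"},"grip_force":{"type":"number"}},"required":["moves"]}

```bash
mkdir -p pics; python3 - <<'E'
from rig import *
import cv2,numpy as np
for n in("scene","top"):
    cv2.imwrite(f"pics/{n}0.png",snapshot(n)); c=camera_info(n); print(n,c)
s=observe();print({k:np.round(v,4).tolist() for k,v in s.items()},grasp_offset)
E
```

```text
scene {'vfov': 57.540609749032996, 'cx': 284.4138602736936, 'cy': 210.50932003286124, 'view': array([[ 0.76789767,  0.64015762,  0.02305188, -0.43234342],
       [ 0.38411182, -0.43136376, -0.81632311, -0.16230605],
       [-0.51263171,  0.63570712, -0.57713533,  1.37869841],
       [ 0.        ,  0.        ,  0.        ,  1.        ]])}
top {'vfov': 54.17914697041698, 'cx': 288.41236801670016, 'cy': 209.3709402022692, 'view': array([[-0.01647503, -0.99972935,  0.0164255 ,  0.01938853],
       [-0.98860517,  0.01382894, -0.14989524,  0.56997846],
       [ 0.14962753, -0.01870786, -0.98856543,  1.10067967],
       [ 0.        ,  0.        ,  0.        ,  1.        ]])}
{'clock': 0.1, 'qpos': [61.33, 7.1313, 94.6275, 0.0005, 78.3512, -4.7333], 'joint_vel': [0.0067, -0.0209, -0.1823, 0.0522, -0.0223, 0.019], 'joint_efforts': [0.0001, -42.493, -36.6655, -0.0001, 0.0039, 0.0], 'ee_pos': [0.2635, 0.5936, 0.2301], 'tcp_rot': [[-0.914, 0.4057, -0.0009], [0.4057, 0.914, -0.0017], [0.0002, -0.0019, -1.0]], 'ft_force': [-0.7325, 1.263, -0.0052], 'ft_torque': [-0.018, 0.0112, -0.031], 'opening': 0.085} 0.0187
```

View pics/top0.png

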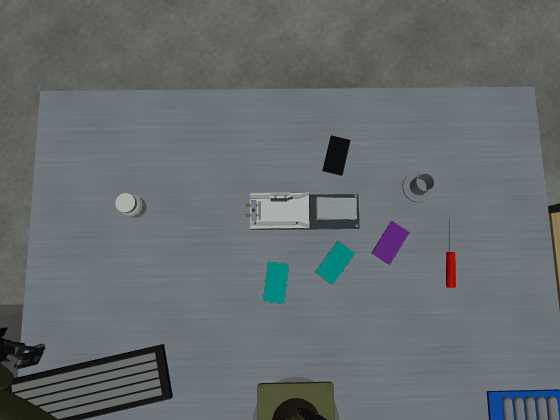

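View pics/scene0.png

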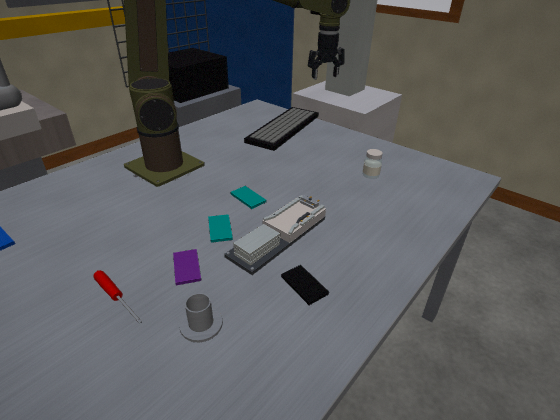

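```bash
python3 - <<'E'
import cv2
a=cv2.imread("pics/top0.png")[180:240,240:370]
cv2.imwrite("pics/c1.png",cv2.resize(a,None,fx=6,fy=6,interpolation=cv2.INTER_CUBIC))
E
```

```text
(no output)
```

View pics/c1.png

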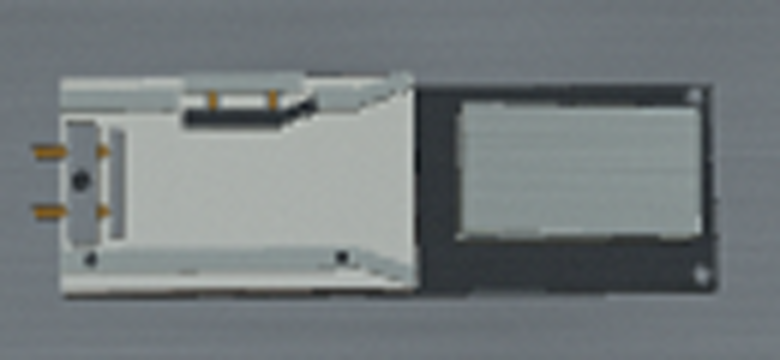

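The top view shows the stack at the right (blank corners in the crop: 460,103 / 698,107 / 701,237 / 463,237), the bed to its left (edges at crop columns 61 and 416), and the pad face at crop column 124. The loading direction is about world +y.

```bash
cat >h.py <<'E'
import numpy as np
from rig import *
def ray(c,u,v,z,fish=False,H=420):
    f=H/2/np.tan(np.radians(c['vfov']/2)); V=np.array(c['view'])
    d=np.array([(u-c['cx'])/f,(v-c['cy'])/f,1.])
    if fish:
        r=np.hypot(d[0],d[1]); d=np.array([d[0]/r*np.sin(r),d[1]/r*np.sin(r),np.cos(r)])
    R=V[:3,:3];o=-R.T@V[:3,3];w=R.T@d
    return o+w*(z-o[2])/w[2]
def proj(c,p,fish=False,H=420):
    f=H/2/np.tan(np.radians(c['vfov']/2));q=np.array(c['view'])@np.r_[p,1]
    if fish:
        r=np.hypot(q[0],q[1]);t=np.arctan2(r,q[2]);return np.array([c['cx']+f*t*q[0]/r,c['cy']+f*t*q[1]/r])
    return np.array([c['cx']+f*q[0]/q[2],c['cy']+f*q[1]/q[2]])
E
python3 - <<'E'
from h import *
c=camera_info("top")
P=lambda a,b,z:ray(c,240+(a+.5)/6-.5,180+(b+.5)/6-.5,z)
for n,a,b,z in[("base TR",711,87,.012),("base BR",717,291,.012),("bed FL t",60,80,.04),("bed FL b",62,295,.04),("bed near",416,186,.04),("b1",460,103,.052),("b2",698,107,.052),("b3",701,237,.052),("b4",463,237,.052),("pad t",124,128,.049),("pad b",124,238,.049)]:
    print(n,P(a,b,z).round(4))
b=[P(460,103,.052),P(698,107,.052),P(701,237,.052),P(463,237,.052)]
print(np.mean(b,0), np.degrees(np.arctan2(*((b[0]+b[3]-b[1]-b[2])[[1,0]]))))
E
```

```text
base TR [ 0.6167 -0.1917  0.012 ]
base BR [ 0.5181 -0.1904  0.012 ]
bed FL t [0.6188 0.1188 0.04  ]
bed FL b [0.5179 0.1181 0.04  ]
bed near [ 0.5664 -0.0466  0.04  ]
b1 [ 0.6032 -0.0671  0.052 ]
b2 [ 0.5998 -0.1775  0.052 ]
b3 [ 0.5391 -0.1764  0.052 ]
b4 [ 0.5407 -0.0668  0.052 ]
pad t [0.5941 0.0886 0.049 ]
pad b [0.5428 0.0889 0.049 ]
[ 0.57068971 -0.12193586  0.052     ] 88.71156938552117
```

Emit:
apply_moves(
  moves=[
    {"x": -0.04,"y": -0.04,"wz": 7,"grip": 0},
    {"x": -0.08,"y": -0.08,"wz": 14,"grip": 0},
    {"x": -0.12,"y": -0.12,"wz": 21,"grip": 0},
    {"x": -0.16,"y": -0.16,"wz": 28,"grip": 0},
    {"x": -0.2,"y": -0.2,"wz": 35,"grip": 0},
    {"x": -0.24,"y": -0.24,"wz": 42,"grip": 0},
    {"x": -0.28,"y": -0.28,"wz": 49,"grip": 0},
    {"x": -0.32,"y": -0.32,"wz": 56,"grip": 0},
    {"x": -0.36,"y": -0.36,"wz": 62,"grip": 0},
    {"x": -0.4,"y": -0.4,"wz": 66,"grip": 0},
  ],
)

```text
$.moves[0]: bad value
```

Emit:
apply_moves(
  moves=[
    {"x": -0.04,"y": -0.04,"z": 0.0,"wx": 0.0,"wy": 0.0,"wz": 7.0,"grip": 0.0},
    {"x": -0.08,"y": -0.08,"z": 0.0,"wx": 0.0,"wy": 0.0,"wz": 14.0,"grip": 0.0},
    {"x": -0.12,"y": -0.12,"z": 0.0,"wx": 0.0,"wy": 0.0,"wz": 21.0,"grip": 0.0},
    {"x": -0.16,"y": -0.16,"z": 0.0,"wx": 0.0,"wy": 0.0,"wz": 28.0,"grip": 0.0},
    {"x": -0.2,"y": -0.2,"z": 0.0,"wx": 0.0,"wy": 0.0,"wz": 35.0,"grip": 0.0},
    {"x": -0.24,"y": -0.24,"z": 0.0,"wx": 0.0,"wy": 0.0,"wz": 42.0,"grip": 0.0},
    {"x": -0.28,"y": -0.28,"z": 0.0,"wx": 0.0,"wy": 0.0,"wz": 49.0,"grip": 0.0},
    {"x": -0.32,"y": -0.32,"z": 0.0,"wx": 0.0,"wy": 0.0,"wz": 56.0,"grip": 0.0},
    {"x": -0.36,"y": -0.36,"z": 0.0,"wx": 0.0,"wy": 0.0,"wz": 62.0,"grip": 0.0},
    {"x": -0.4,"y": -0.4,"z": 0.0,"wx": 0.0,"wy": 0.0,"wz": 66.0,"grip": 0.0},
  ],
)

```text
clock: 1.35
ee_pos: [0.4671, 0.0644, 0.231]
tcp_rot: [[0.002, 1.0, -0.0], [1.0, -0.002, 0.0], [0.0, -0.0, -1.0]]
ft_force: [1.1, 0.7, 0.4]
opening: 0.0001
```

Emit:
apply_moves(
  moves=[
    {"x": -0.05,"y": 0.017,"z": 0.0},
    {"x": -0.1,"y": 0.034,"z": 0.0},
    {"x": -0.15,"y": 0.051,"z": 0.0},
    {"x": -0.2,"y": 0.068,"z": 0.02},
    {"x": -0.25,"y": 0.085,"z": 0.05},
    {"x": -0.295,"y": 0.102,"z": 0.08},
    {"x": -0.295,"y": 0.102,"z": 0.1},
    {"x": -0.295,"y": 0.102,"z": 0.1},
    {"x": -0.295,"y": 0.102,"z": 0.1},
  ],
)

```text
$.moves[0]: bad value
```

```bash
python3 - <<'E'
from h import *
import cv2,pickle
c=camera_info("wrist");im=snapshot("wrist");cv2.imwrite("pics/w1.png",im);pickle.dump(c,open("w1.pkl","wb"))
s=observe();print(s['ee_pos'],s['ft_force'],s['clock'],c)
print(proj(c,s['ee_pos'],True))
E
```

```text
[0.46893172 0.05902005 0.23108243] [ 0.68445313 -4.06079071  0.28272063] 1.4 {'vfov': 65.70646984690485, 'cx': 279.80821261934295, 'cy': 207.244163533664, 'view': array([[ 9.99999070e-01, -1.36403226e-03,  5.36783337e-06,
        -4.65444492e-01],
       [-1.30152700e-03, -9.52982754e-01,  3.03021742e-01,
         2.19330914e-02],
       [-4.08215980e-04, -3.03021467e-01, -9.52983643e-01,
         3.98797478e-01],
       [ 0.00000000e+00,  0.00000000e+00,  0.00000000e+00,
         1.00000000e+00]])}
[286.60411479 277.24823356]
```

View pics/w1.png

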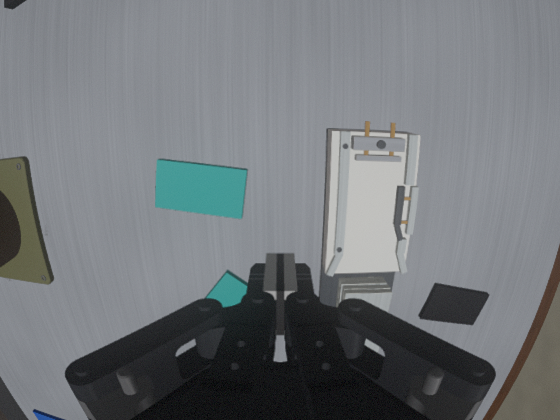

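The wrist camera looks ahead along the loading direction. The bed spans columns 325–412 and rows 130–272, and the pad's front is near (378,160). I'll repeat the move with all the fields filled in.

Emit:
apply_moves(
  moves=[
    {"x": -0.05,"y": 0.017,"z": 0.0,"wx": 0.0,"wy": 0.0,"wz": 0.0,"grip": 0.0},
    {"x": -0.1,"y": 0.034,"z": 0.0,"wx": 0.0,"wy": 0.0,"wz": 0.0,"grip": 0.0},
    {"x": -0.15,"y": 0.051,"z": 0.0,"wx": 0.0,"wy": 0.0,"wz": 0.0,"grip": 0.0},
    {"x": -0.2,"y": 0.068,"z": 0.0,"wx": 0.0,"wy": 0.0,"wz": 0.0,"grip": 0.0},
    {"x": -0.25,"y": 0.085,"z": 0.03,"wx": 0.0,"wy": 0.0,"wz": 0.0,"grip": 0.0},
    {"x": -0.29,"y": 0.1,"z": 0.08,"wx": 0.0,"wy": 0.0,"wz": 0.0,"grip": 0.0},
    {"x": -0.29,"y": 0.1,"z": 0.1,"wx": 0.0,"wy": 0.0,"wz": 0.0,"grip": 0.0},
    {"x": -0.29,"y": 0.1,"z": 0.1,"wx": 0.0,"wy": 0.0,"wz": 0.0,"grip": 0.0},
    {"x": -0.29,"y": 0.1,"z": 0.1,"wx": 0.0,"wy": 0.0,"wz": 0.0,"grip": 0.0},
  ],
)

```text
clock: 2.52
ee_pos: [0.5679, -0.2235, 0.1325]
tcp_rot: [[-0.002, 1.0, 0.001], [1.0, 0.002, -0.001], [-0.001, 0.001, -1.0]]
ft_force: [0.2, 0.9, 0.3]
opening: 0.0
```

```bash
python3 - <<'E'
from h import *
import cv2,pickle
c=camera_info("wrist");im=snapshot("wrist");cv2.imwrite("pics/w2.png",im[40:360,180:460].repeat(1,0));pickle.dump(c,open("w2.pkl","wb"))
cv2.imwrite("pics/w2.png",cv2.resize(im[0:290,180:470],None,fx=2,fy=2,interpolation=cv2.INTER_CUBIC))
s=observe();print(s['ee_pos'],s['ft_force'],s['clock'])
print(proj(c,s['ee_pos'],True))
E
```

```text
[ 0.56827344 -0.22351671  0.13318898] [-0.62593524  0.14338114  0.18841806] 2.575
[283.83480521 268.77151452]
```

View pics/w2.png

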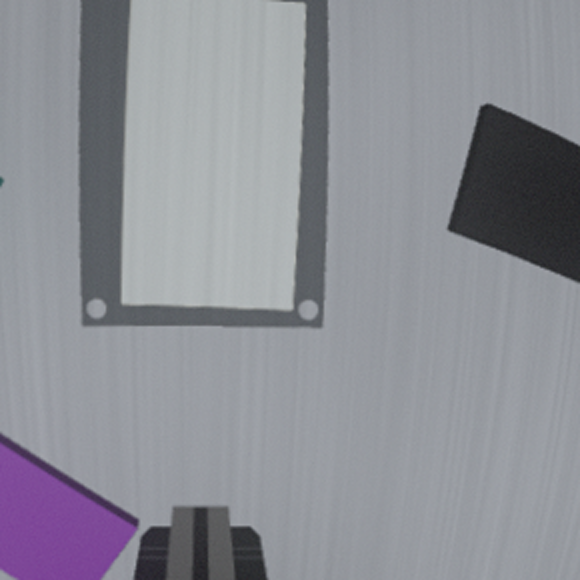

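The base plate's near corners are at crop (83,325) and (322,326). The top blank's trailing corners are at (121,304) and (293,310), and its leading corners at (129,0) and (306,3). The fingertips are near (200,510).

```bash
python3 - <<'E'
from h import *
import pickle
c=pickle.load(open("w2.pkl","rb"))
P=lambda a,b,z:ray(c,180+(a+.5)/2-.5,(b+.5)/2-.5,z,True)
for a,b,z in[(83,325,.012),(322,326,.012),(121,304,.052),(293,310,.052),(129,0,.052),(306,3,.052),(172,508,.133),(230,508,.133)]:print(P(a,b,z).round(4))
c=pickle.load(open("w1.pkl","rb")) if 0 else None
E
```

```text
[ 0.518  -0.1914  0.012 ]
[ 0.6168 -0.1916  0.012 ]
[ 0.539  -0.1774  0.052 ]
[ 0.5985 -0.1793  0.052 ]
[ 0.542  -0.0699  0.052 ]
[ 0.6022 -0.0702  0.052 ]
[ 0.5595 -0.2154  0.133 ]
[ 0.5735 -0.2153  0.133 ]
```

Emit:
apply_moves(
  moves=[
    {"x": 0.0,"y": 0.001,"z": 0.03,"wx": 0.0,"wy": 0.0,"wz": 0.0,"grip": 0.0},
    {"x": 0.0,"y": 0.001,"z": 0.06,"wx": 0.0,"wy": 0.0,"wz": 0.0,"grip": 0.0},
    {"x": 0.0,"y": 0.001,"z": 0.08,"wx": 0.0,"wy": 0.0,"wz": 0.0,"grip": 0.0},
    {"x": 0.01,"y": 0.001,"z": 0.086,"wx": 0.0,"wy": 0.0,"wz": 0.0,"grip": 0.0},
    {"x": 0.02,"y": 0.001,"z": 0.086,"wx": 0.0,"wy": 0.0,"wz": 0.0,"grip": 0.0},
    {"x": 0.025,"y": 0.001,"z": 0.086,"wx": 0.0,"wy": 0.0,"wz": 0.0,"grip": 0.0},
    {"x": 0.025,"y": 0.001,"z": 0.086,"wx": 0.0,"wy": 0.0,"wz": 0.0,"grip": 0.0},
    {"x": 0.025,"y": 0.001,"z": 0.086,"wx": 0.0,"wy": 0.0,"wz": 0.0,"grip": 0.0},
  ],
)

```text
clock: 3.58
ee_pos: [0.5687, -0.1989, 0.046]
tcp_rot: [[-0.001, 1.0, 0.001], [1.0, 0.001, -0.001], [-0.001, 0.001, -1.0]]
ft_force: [-0.1, 0.9, -0.5]
opening: -0.0005
```

```bash
python3 - <<'E'
from h import *
for i in range(3):
    snapshot("scene");s=observe();print(s['ee_pos'].round(4) if hasattr(s['ee_pos'],'round') else s['ee_pos'],s['ft_force'],s['clock'])
E
```

```text
[ 0.5686 -0.199   0.0458] [ 1.28613723  0.43423378 -1.1650798 ] 3.625
[ 0.5685 -0.199   0.0456] [-0.05036929  0.14246245 -0.43500941] 3.675
[ 0.5684 -0.199   0.0455] [-0.18972621  0.21856851  0.86926141] 3.725
```

Emit:
apply_moves(
  moves=[
    {"x": 0.004,"y": 0.0,"z": 0.0,"wx": 0.0,"wy": 0.0,"wz": 0.0,"grip": 0.0},
    {"x": 0.008,"y": 0.0,"z": 0.0,"wx": 0.0,"wy": 0.0,"wz": 0.0,"grip": 0.0},
    {"x": 0.011,"y": 0.0,"z": 0.0,"wx": 0.0,"wy": 0.0,"wz": 0.0,"grip": 0.0},
    {"x": 0.014,"y": 0.0,"z": 0.0,"wx": 0.0,"wy": 0.0,"wz": 0.0,"grip": 0.0},
    {"x": 0.017,"y": 0.0,"z": 0.0,"wx": 0.0,"wy": 0.0,"wz": 0.0,"grip": 0.0},
    {"x": 0.021,"y": 0.0,"z": 0.0,"wx": 0.0,"wy": 0.0,"wz": 0.0,"grip": 0.0},
    {"x": 0.025,"y": 0.0,"z": 0.0,"wx": 0.0,"wy": 0.0,"wz": 0.0,"grip": 0.0},
    {"x": 0.029,"y": 0.0,"z": 0.0,"wx": 0.0,"wy": 0.0,"wz": 0.0,"grip": 0.0},
    {"x": 0.033,"y": 0.0,"z": 0.0,"wx": 0.0,"wy": 0.0,"wz": 0.0,"grip": 0.0},
    {"x": 0.035,"y": 0.0,"z": 0.0,"wx": 0.0,"wy": 0.0,"wz": 0.0,"grip": 0.0},
  ],
)

```text
clock: 4.97
ee_pos: [0.5683, -0.1634, 0.0453]
tcp_rot: [[-0.001, 1.0, -0.0], [1.0, 0.001, -0.0], [-0.0, -0.0, -1.0]]
ft_force: [-0.1, -0.6, -0.9]
opening: -0.0002
```

```bash
python3 - <<'E'
from h import *
import cv2,pickle
c=camera_info("wrist");im=snapshot("wrist");pickle.dump(c,open("w3.pkl","wb"))
cv2.imwrite("pics/w3.png",cv2.resize(im[0:300,130:430],None,fx=2,fy=2,interpolation=cv2.INTER_CUBIC))
s=observe();print(s['ee_pos'],s['ft_force'],s['clock'])
E
```

```text
[ 0.56830349 -0.16329755  0.04532412] [-0.45417548  0.03165076  1.02302391] 5.025
```

View pics/w3.png

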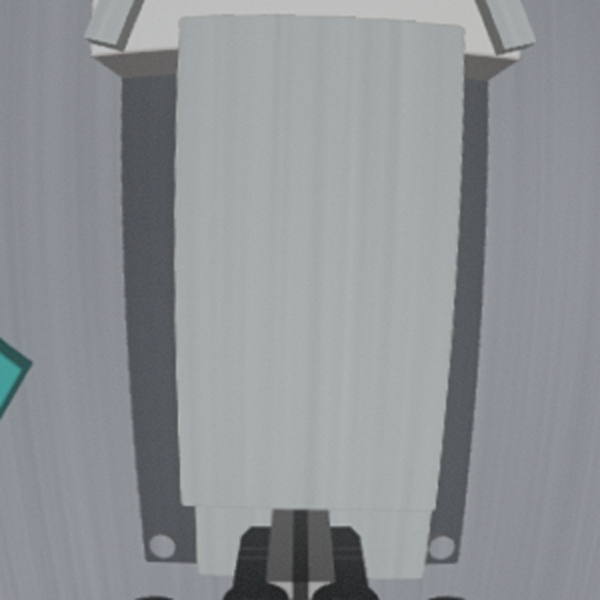

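The top blank has slid about 25 mm and sits square. Its trailing edge is at crop row 508, its leading edge is at row 15 at the bed mouth between the rails, and the stack beneath looks unmoved. I'll keep going.

Emit:
apply_moves(
  moves=[
    {"x": 0.004,"y": 0.0,"z": 0.0,"wx": 0.0,"wy": 0.0,"wz": 0.0,"grip": 0.0},
    {"x": 0.008,"y": 0.0,"z": 0.0,"wx": 0.0,"wy": 0.0,"wz": 0.0,"grip": 0.0},
    {"x": 0.012,"y": 0.0,"z": 0.0,"wx": 0.0,"wy": 0.0,"wz": 0.0,"grip": 0.0},
    {"x": 0.016,"y": 0.0,"z": 0.0,"wx": 0.0,"wy": 0.0,"wz": 0.0,"grip": 0.0},
    {"x": 0.02,"y": 0.0,"z": 0.0,"wx": 0.0,"wy": 0.0,"wz": 0.0,"grip": 0.0},
    {"x": 0.024,"y": 0.0,"z": 0.0,"wx": 0.0,"wy": 0.0,"wz": 0.0,"grip": 0.0},
    {"x": 0.028,"y": 0.0,"z": 0.0,"wx": 0.0,"wy": 0.0,"wz": 0.0,"grip": 0.0},
    {"x": 0.032,"y": 0.0,"z": 0.0,"wx": 0.0,"wy": 0.0,"wz": 0.0,"grip": 0.0},
    {"x": 0.036,"y": 0.0,"z": 0.0,"wx": 0.0,"wy": 0.0,"wz": 0.0,"grip": 0.0},
    {"x": 0.04,"y": 0.0,"z": 0.0,"wx": 0.0,"wy": 0.0,"wz": 0.0,"grip": 0.0},
  ],
)

```text
clock: 6.28
ee_pos: [0.5684, -0.1235, 0.0455]
tcp_rot: [[-0.001, 1.0, 0.0], [1.0, 0.001, -0.0], [-0.0, 0.0, -1.0]]
ft_force: [-0.0, -1.6, 1.3]
opening: 0.0001
```

Emit:
apply_moves(
  moves=[
    {"x": 0.004,"y": 0.0,"z": 0.0,"wx": 0.0,"wy": 0.0,"wz": 0.0,"grip": 0.0},
    {"x": 0.008,"y": 0.0,"z": 0.0,"wx": 0.0,"wy": 0.0,"wz": 0.0,"grip": 0.0},
    {"x": 0.012,"y": 0.0,"z": 0.0,"wx": 0.0,"wy": 0.0,"wz": 0.0,"grip": 0.0},
    {"x": 0.016,"y": 0.0,"z": 0.0,"wx": 0.0,"wy": 0.0,"wz": 0.0,"grip": 0.0},
    {"x": 0.02,"y": 0.0,"z": 0.0,"wx": 0.0,"wy": 0.0,"wz": 0.0,"grip": 0.0},
  ],
)

```text
clock: 6.9
ee_pos: [0.568, -0.1043, 0.0452]
tcp_rot: [[-0.002, 1.0, -0.0], [1.0, 0.002, -0.002], [-0.002, -0.0, -1.0]]
ft_force: [-0.5, -5.5, -0.6]
opening: -0.0001
```

```bash
python3 - <<'E'
from h import *
import cv2,pickle
c=camera_info("wrist");im=snapshot("wrist");pickle.dump(c,open("w4.pkl","wb"))
cv2.imwrite("pics/w4.png",cv2.resize(im[0:300,130:430],None,fx=2,fy=2,interpolation=cv2.INTER_CUBIC))
s=observe();print(s['ee_pos'],s['ft_force'],s['clock'])
E
```

```text
[ 0.56802029 -0.10376362  0.04513998] [ 0.25086521 -2.50355611 -0.76137282] 6.95
```

View pics/w4.png

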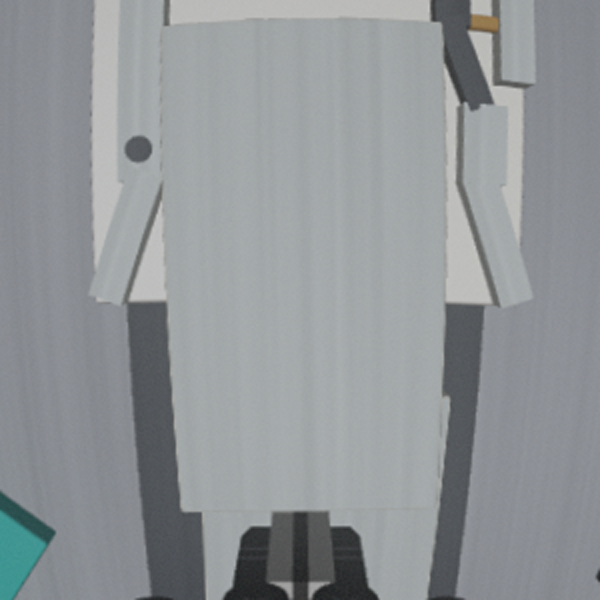

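The blank has reached the jaw and lies along the +y rail, with its leading edge at row 22 and its trailing edge at row 510. Drag is about 3–5 N. I'll carry on.

Emit:
apply_moves(
  moves=[
    {"x": 0.004,"y": 0.0,"z": 0.0,"wx": 0.0,"wy": 0.0,"wz": 0.0,"grip": 0.0},
    {"x": 0.008,"y": 0.0,"z": 0.0,"wx": 0.0,"wy": 0.0,"wz": 0.0,"grip": 0.0},
    {"x": 0.012,"y": 0.0,"z": 0.0,"wx": 0.0,"wy": 0.0,"wz": 0.0,"grip": 0.0},
    {"x": 0.016,"y": 0.0,"z": 0.0,"wx": 0.0,"wy": 0.0,"wz": 0.0,"grip": 0.0},
    {"x": 0.02,"y": 0.0,"z": 0.0,"wx": 0.0,"wy": 0.0,"wz": 0.0,"grip": 0.0},
    {"x": 0.024,"y": 0.0,"z": 0.0,"wx": 0.0,"wy": 0.0,"wz": 0.0,"grip": 0.0},
    {"x": 0.028,"y": 0.0,"z": 0.0,"wx": 0.0,"wy": 0.0,"wz": 0.0,"grip": 0.0},
    {"x": 0.032,"y": 0.0,"z": 0.0,"wx": 0.0,"wy": 0.0,"wz": 0.0,"grip": 0.0},
    {"x": 0.036,"y": 0.0,"z": 0.0,"wx": 0.0,"wy": 0.0,"wz": 0.0,"grip": 0.0},
    {"x": 0.04,"y": 0.0,"z": 0.0,"wx": 0.0,"wy": 0.0,"wz": 0.0,"grip": 0.0},
  ],
)

```text
clock: 8.2
ee_pos: [0.5679, -0.0634, 0.0452]
tcp_rot: [[-0.001, 1.0, -0.001], [1.0, 0.001, 0.0], [0.0, -0.001, -1.0]]
ft_force: [-1.6, -4.3, 0.2]
opening: -0.0001
```

Emit:
apply_moves(
  moves=[
    {"x": 0.003,"y": 0.0,"z": 0.0,"wx": 0.0,"wy": 0.0,"wz": 0.0,"grip": 0.0},
    {"x": 0.006,"y": 0.0,"z": 0.0,"wx": 0.0,"wy": 0.0,"wz": 0.0,"grip": 0.0},
    {"x": 0.009,"y": 0.0,"z": 0.0,"wx": 0.0,"wy": 0.0,"wz": 0.0,"grip": 0.0},
    {"x": 0.012,"y": 0.0,"z": 0.0,"wx": 0.0,"wy": 0.0,"wz": 0.0,"grip": 0.0},
    {"x": 0.015,"y": 0.0,"z": 0.0,"wx": 0.0,"wy": 0.0,"wz": 0.0,"grip": 0.0},
    {"x": 0.018,"y": 0.0,"z": 0.0,"wx": 0.0,"wy": 0.0,"wz": 0.0,"grip": 0.0},
    {"x": 0.018,"y": 0.0,"z": 0.0,"wx": 0.0,"wy": 0.0,"wz": 0.0,"grip": 0.0},
  ],
)

```text
clock: 9.07
ee_pos: [0.5685, -0.0452, 0.0455]
tcp_rot: [[-0.001, 1.0, 0.001], [1.0, 0.001, 0.001], [0.001, 0.001, -1.0]]
ft_force: [-0.4, -1.8, -0.5]
opening: -0.0002
```

```bash
python3 - <<'E'
from h import *
import cv2,pickle
c=camera_info("wrist");im=snapshot("wrist");pickle.dump(c,open("w5.pkl","wb"))
cv2.imwrite("pics/w5.png",cv2.resize(im[0:300,130:430],None,fx=2,fy=2,interpolation=cv2.INTER_CUBIC))
s=observe();print(s['ee_pos'],s['ft_force'],s['clock'])
E
```

```text
[ 0.56861053 -0.04515761  0.04552656] [-0.49011793 -1.09773293 -0.4845658 ] 9.125
```

View pics/w5.png

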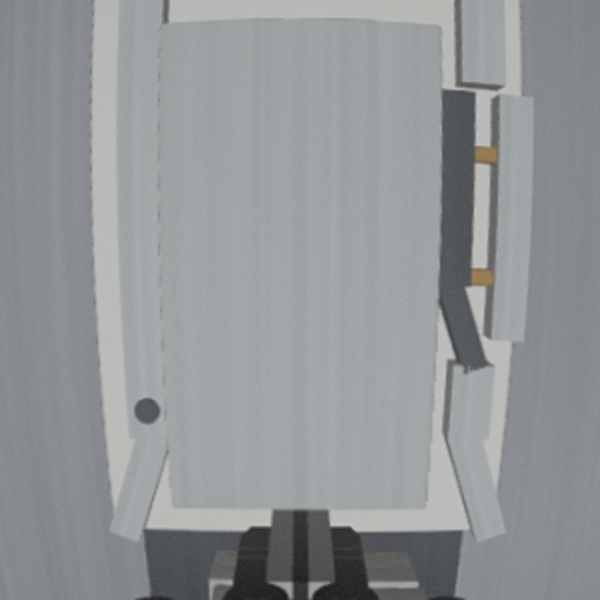

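The blank is flat on the bed, square against the +y rail, with the jaw alongside it. Drag is small. About 14 mm remains to the pad, so I'll approach slowly.

Emit:
apply_moves(
  moves=[
    {"x": 0.001,"y": 0.0,"z": 0.0,"wx": 0.0,"wy": 0.0,"wz": 0.0,"grip": 0.0},
    {"x": 0.002,"y": 0.0,"z": 0.0,"wx": 0.0,"wy": 0.0,"wz": 0.0,"grip": 0.0},
    {"x": 0.003,"y": 0.0,"z": 0.0,"wx": 0.0,"wy": 0.0,"wz": 0.0,"grip": 0.0},
    {"x": 0.004,"y": 0.0,"z": 0.0,"wx": 0.0,"wy": 0.0,"wz": 0.0,"grip": 0.0},
    {"x": 0.005,"y": 0.0,"z": 0.0,"wx": 0.0,"wy": 0.0,"wz": 0.0,"grip": 0.0},
    {"x": 0.006,"y": 0.0,"z": 0.0,"wx": 0.0,"wy": 0.0,"wz": 0.0,"grip": 0.0},
    {"x": 0.007,"y": 0.0,"z": 0.0,"wx": 0.0,"wy": 0.0,"wz": 0.0,"grip": 0.0},
    {"x": 0.008,"y": 0.0,"z": 0.0,"wx": 0.0,"wy": 0.0,"wz": 0.0,"grip": 0.0},
    {"x": 0.009,"y": 0.0,"z": 0.0,"wx": 0.0,"wy": 0.0,"wz": 0.0,"grip": 0.0},
  ],
)

```text
clock: 10.25
ee_pos: [0.5686, -0.0369, 0.0456]
tcp_rot: [[-0.001, 1.0, 0.001], [1.0, 0.001, -0.0], [-0.0, 0.001, -1.0]]
ft_force: [0.4, -5.9, -0.5]
opening: -0.0001
```

Emit:
apply_moves(
  moves=[
    {"x": 0.0005,"y": 0.0,"z": 0.0,"wx": 0.0,"wy": 0.0,"wz": 0.0,"grip": 0.0},
    {"x": 0.001,"y": 0.0,"z": 0.0,"wx": 0.0,"wy": 0.0,"wz": 0.0,"grip": 0.0},
    {"x": 0.0015,"y": 0.0,"z": 0.0,"wx": 0.0,"wy": 0.0,"wz": 0.0,"grip": 0.0},
  ],
)

```text
clock: 10.62
ee_pos: [0.5686, -0.0354, 0.0456]
tcp_rot: [[-0.001, 1.0, 0.001], [1.0, 0.001, -0.0], [-0.0, 0.001, -1.0]]
ft_force: [0.2, -5.5, -0.9]
opening: 0.0001
```

```bash
python3 - <<'E'
from h import *
s=observe();print(s['ee_pos'],s['ft_force'],s['clock'])
E
```

```text
[ 0.56857089 -0.03539551  0.045571  ] [ 0.18825686 -5.50741408 -0.94682038] 10.625
```

Emit:
apply_moves(
  moves=[
    {"x": 0.0005,"y": 0.0,"z": 0.0,"wx": 0.0,"wy": 0.0,"wz": 0.0,"grip": 0.0},
    {"x": 0.001,"y": 0.0,"z": 0.0,"wx": 0.0,"wy": 0.0,"wz": 0.0,"grip": 0.0},
  ],
)

```text
clock: 10.88
ee_pos: [0.5686, -0.0344, 0.0456]
tcp_rot: [[-0.001, 1.0, 0.001], [1.0, 0.001, -0.0], [-0.0, 0.001, -1.0]]
ft_force: [-0.3, -5.2, 0.0]
opening: -0.0002
```

Emit:
apply_moves(
  moves=[
    {"x": 0.0005,"y": 0.0,"z": 0.0,"wx": 0.0,"wy": 0.0,"wz": 0.0,"grip": 0.0},
    {"x": 0.001,"y": 0.0,"z": 0.0,"wx": 0.0,"wy": 0.0,"wz": 0.0,"grip": 0.0},
  ],
)

```text
clock: 11.12
ee_pos: [0.5686, -0.0334, 0.0456]
tcp_rot: [[-0.001, 1.0, 0.001], [1.0, 0.001, -0.0], [-0.0, 0.001, -1.0]]
ft_force: [0.6, -5.5, -0.9]
opening: 0.0001
```

Emit:
apply_moves(
  moves=[
    {"x": 0.0005,"y": 0.0,"z": 0.0,"wx": 0.0,"wy": 0.0,"wz": 0.0,"grip": 0.0},
    {"x": 0.001,"y": 0.0,"z": 0.0,"wx": 0.0,"wy": 0.0,"wz": 0.0,"grip": 0.0},
  ],
)

```text
clock: 11.38
ee_pos: [0.5686, -0.0324, 0.0456]
tcp_rot: [[-0.001, 1.0, 0.001], [1.0, 0.001, -0.0], [-0.0, 0.001, -1.0]]
ft_force: [1.1, -6.1, -0.6]
opening: 0.0003
```

Emit:
apply_moves(
  moves=[
    {"x": 0.0005,"y": 0.0,"z": 0.0,"wx": 0.0,"wy": 0.0,"wz": 0.0,"grip": 0.0},
  ],
)

```text
clock: 11.5
ee_pos: [0.5686, -0.0319, 0.0456]
tcp_rot: [[-0.001, 1.0, 0.001], [1.0, 0.001, -0.0], [-0.0, 0.001, -1.0]]
ft_force: [-0.6, -5.7, 0.0]
opening: -0.0002
```

Emit:
apply_moves(
  moves=[
    {"x": 0.0005,"y": 0.0,"z": 0.0,"wx": 0.0,"wy": 0.0,"wz": 0.0,"grip": 0.0},
  ],
)

```text
clock: 11.62
ee_pos: [0.5686, -0.0317, 0.0456]
tcp_rot: [[-0.001, 1.0, 0.001], [1.0, 0.001, -0.001], [-0.001, 0.001, -1.0]]
ft_force: [-0.8, -7.3, -0.8]
opening: -0.0005
```

Emit:
apply_moves(
  moves=[
    {"x": 0.0005,"y": 0.0,"z": 0.0,"wx": 0.0,"wy": 0.0,"wz": 0.0,"grip": 0.0},
  ],
)

```text
clock: 11.75
ee_pos: [0.5686, -0.0317, 0.0456]
tcp_rot: [[-0.002, 1.0, 0.001], [1.0, 0.002, -0.002], [-0.002, 0.001, -1.0]]
ft_force: [0.1, -9.5, -0.2]
opening: 0.0001
```

It has made contact: the TCP stopped at y = -0.0317 and the force is rising about 2 N per 0.5 mm. The target at the wrist is about 16 + 5.5 N.

Emit:
apply_moves(
  moves=[
    {"x": 0.0005,"y": 0.0,"z": 0.0,"wx": 0.0,"wy": 0.0,"wz": 0.0,"grip": 0.0},
    {"x": 0.001,"y": 0.0,"z": 0.0,"wx": 0.0,"wy": 0.0,"wz": 0.0,"grip": 0.0},
  ],
)

```text
clock: 12.0
ee_pos: [0.5686, -0.0316, 0.0456]
tcp_rot: [[-0.002, 1.0, 0.001], [1.0, 0.002, -0.004], [-0.004, 0.001, -1.0]]
ft_force: [0.3, -11.6, -0.1]
opening: -0.0
```

Emit:
apply_moves(
  moves=[
    {"x": 0.0,"y": 0.0,"z": 0.0,"wx": 0.0,"wy": 0.0,"wz": 0.0,"grip": 0.0},
  ],
)

```text
clock: 12.12
ee_pos: [0.5686, -0.0316, 0.0456]
tcp_rot: [[-0.002, 1.0, 0.001], [1.0, 0.002, -0.004], [-0.004, 0.001, -1.0]]
ft_force: [-0.7, -10.2, -1.2]
opening: -0.0002
```

Emit:
apply_moves(
  moves=[
    {"x": 0.0005,"y": 0.0,"z": 0.0,"wx": 0.0,"wy": 0.0,"wz": 0.0,"grip": 0.0},
    {"x": 0.001,"y": 0.0,"z": 0.0,"wx": 0.0,"wy": 0.0,"wz": 0.0,"grip": 0.0},
    {"x": 0.0015,"y": 0.0,"z": 0.0,"wx": 0.0,"wy": 0.0,"wz": 0.0,"grip": 0.0},
  ],
)

```text
clock: 12.5
ee_pos: [0.5686, -0.0315, 0.0457]
tcp_rot: [[-0.002, 1.0, 0.001], [1.0, 0.002, -0.007], [-0.007, 0.001, -1.0]]
ft_force: [-0.6, -18.0, -2.0]
opening: -0.0
```

Emit:
apply_moves(
  moves=[
    {"x": 0.0,"y": 0.0,"z": 0.0,"wx": 0.0,"wy": 0.0,"wz": 0.0,"grip": 0.0},
  ],
)

```text
clock: 12.62
ee_pos: [0.5686, -0.0315, 0.0457]
tcp_rot: [[-0.002, 1.0, 0.001], [1.0, 0.002, -0.006], [-0.006, 0.001, -1.0]]
ft_force: [-0.8, -16.6, -0.8]
opening: 0.0002
```

Emit:
apply_moves(
  moves=[
    {"x": 0.0004,"y": 0.0,"z": 0.0,"wx": 0.0,"wy": 0.0,"wz": 0.0,"grip": 0.0},
    {"x": 0.0008,"y": 0.0,"z": 0.0,"wx": 0.0,"wy": 0.0,"wz": 0.0,"grip": 0.0},
    {"x": 0.001,"y": 0.0,"z": 0.0,"wx": 0.0,"wy": 0.0,"wz": 0.0,"grip": 0.0},
    {"x": 0.001,"y": 0.0,"z": 0.0,"wx": 0.0,"wy": 0.0,"wz": 0.0,"grip": 0.0},
  ],
)

```text
clock: 13.12
ee_pos: [0.5686, -0.0314, 0.0457]
tcp_rot: [[-0.002, 1.0, 0.001], [1.0, 0.002, -0.008], [-0.008, 0.001, -1.0]]
ft_force: [-0.6, -19.0, -2.2]
opening: 0.0002
```

Emit:
apply_moves(
  moves=[
    {"x": 0.0,"y": 0.0,"z": 0.0,"wx": 0.0,"wy": 0.0,"wz": 0.0,"grip": 0.0},
    {"x": 0.0,"y": 0.0,"z": 0.0,"wx": 0.0,"wy": 0.0,"wz": 0.0,"grip": 0.0},
    {"x": 0.0,"y": 0.0,"z": 0.0,"wx": 0.0,"wy": 0.0,"wz": 0.0,"grip": 0.0},
    {"x": 0.0,"y": 0.0,"z": 0.0,"wx": 0.0,"wy": 0.0,"wz": 0.0,"grip": 0.0},
    {"x": 0.0,"y": 0.0,"z": 0.0,"wx": 0.0,"wy": 0.0,"wz": 0.0,"grip": 0.0},
    {"x": 0.0,"y": 0.0,"z": 0.0,"wx": 0.0,"wy": 0.0,"wz": 0.0,"grip": 0.0},
  ],
)

```text
clock: 13.88
ee_pos: [0.5686, -0.0314, 0.0457]
tcp_rot: [[-0.002, 1.0, 0.001], [1.0, 0.002, -0.008], [-0.008, 0.001, -1.0]]
ft_force: [-0.4, -18.6, -0.9]
opening: -0.0
```

The push held for about a second at 18.6 N at the wrist, which is about 13–18 N on the stop. I'll back off and rise.

Emit:
apply_moves(
  moves=[
    {"x": -0.003,"y": 0.0,"z": 0.0,"wx": 0.0,"wy": 0.0,"wz": 0.0,"grip": 0.0},
    {"x": -0.007,"y": 0.0,"z": 0.0,"wx": 0.0,"wy": 0.0,"wz": 0.0,"grip": 0.0},
    {"x": -0.012,"y": 0.0,"z": 0.0,"wx": 0.0,"wy": 0.0,"wz": 0.0,"grip": 0.0},
    {"x": -0.015,"y": 0.0,"z": -0.02,"wx": 0.0,"wy": 0.0,"wz": 0.0,"grip": 0.0},
    {"x": -0.03,"y": 0.0,"z": -0.06,"wx": 0.0,"wy": 0.0,"wz": 0.0,"grip": 0.0},
    {"x": -0.05,"y": 0.0,"z": -0.11,"wx": 0.0,"wy": 0.0,"wz": 0.0,"grip": 0.0},
    {"x": -0.07,"y": 0.0,"z": -0.15,"wx": 0.0,"wy": 0.0,"wz": 0.0,"grip": 0.0},
    {"x": -0.08,"y": 0.0,"z": -0.16,"wx": 0.0,"wy": 0.0,"wz": 0.0,"grip": 0.0},
    {"x": -0.08,"y": 0.0,"z": -0.16,"wx": 0.0,"wy": 0.0,"wz": 0.0,"grip": 0.0},
    {"x": -0.08,"y": 0.0,"z": -0.16,"wx": 0.0,"wy": 0.0,"wz": 0.0,"grip": 0.0},
  ],
)

```text
clock: 15.12
ee_pos: [0.5672, -0.1064, 0.2032]
tcp_rot: [[-0.001, 1.0, -0.003], [1.0, 0.001, 0.001], [0.001, -0.003, -1.0]]
ft_force: [0.1, -0.7, -0.2]
opening: 0.0
```

```bash
python3 - <<'E'
from h import *
import cv2,pickle
c=camera_info("wrist");im=snapshot("wrist");pickle.dump(c,open("w6.pkl","wb"))
cv2.imwrite("pics/w6.png",cv2.resize(im[0:300,130:430],None,fx=2,fy=2,interpolation=cv2.INTER_CUBIC))
s=observe();print(s['ee_pos'],s['ft_force'],s['clock'])
E
```

```text
[ 0.5671017  -0.10630345  0.20302574] [-0.6192219   0.24637998 -0.44384557] 15.175
```

View pics/w6.png

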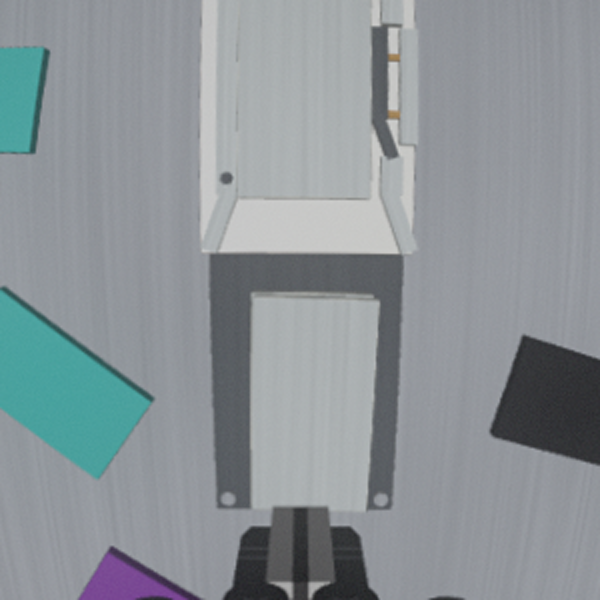

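The blank lies square against the rail, with its trailing edge at row 198, and the remaining stack is in place. I'll check the pad end from the top camera.

```bash
python3 - <<'E'
from h import *
import cv2
im=snapshot("top")
cv2.imwrite("pics/c2.png",cv2.resize(im[180:240,240:370],None,fx=6,fy=6,interpolation=cv2.INTER_CUBIC))
E
```

```text
(no output)
```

View pics/c2.png

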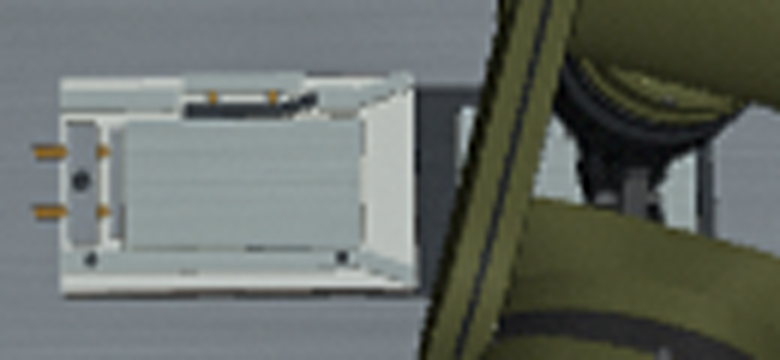

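The blank's leading edge sits flush and square against the pad at crop column 124. I'm handing in.

```bash
python3 -c "
from rig import *
print(observe()['clock'],hand_in())"
```

```text
the job is handed in; nothing more can be done
15.225 None
```

I slid the top blank off the stack with the closed fingertips, past the sprung jaw, and pressed it home against the stop's pad. The job was handed in at 15.2 s; no verdict was reported.

- **Force on the stop:** the final push was held for about a second at 18.6 N measured at the wrist. The moving drag before contact was about 5.5 N, so the stop saw roughly 13–18 N. That split is an estimate, since the stop force itself isn't measured.
- **Position:** the last top and wrist pictures show the blank square on the bed, flush with the pad and against the +y rail.
- **Other things:** the three blanks beneath looked unmoved in the wrist picture, but I did not re-measure them to the millimetre. The arm did not go near the pipe stub, screwdriver or jar. It was clear of everything before hand-in, with wrist force near zero.
- **Failed calls:** two move calls were refused because of how their fields were written. They had no effect on the scene, and no other check failed or disagreed.

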